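# Dose a vial with the stand pipette: first stop, second stop, ease back

### The arm

A 6-joint arm with a two-finger parallel gripper is mounted at the origin on the work surface. World frame = base frame: x ahead of the robot, y to its left, z up, the work surface at z = 0. Lengths are in m, angles in rad, forces in N, time in s.
With the tool pointing down it reaches from about 0.3 to 0.875 m from the base axis. Payload 4.2 kg.
Tool frame: the origin (TCP) lies where the fingers leave the gripper's body, on its centre line; the fingertips stand bot.finger_overhang ahead of it and the grasp point (between the pads) lies 54 mm ahead of it (bot.finger_overhang is the distance from the TCP to the fingertips, in m); z points along the fingers, y is the line along which they close (so a half turn about z gives the same grasp; the last joint's range is limited). The gripper opens to 85 mm and grips with 20 to 120 N. Pads are 22 mm wide; open, the fingers measure 114 mm over their backs; the gripper's body (76 mm by 85 mm) begins 54 mm behind the grasp point. The pads swing forward as they close: fully open they stand 13 mm farther back than shut.
Start: joints at [-1.155, 0.32, 1.565, -0, 1.257, -0.02], TCP at [0.243, -0.521, 0.304] pointing down, gripper open.
Joint ranges: [-3.11, 3.11], [-0.84, 2.01], [0.21, 2.61], [-1.34, 4.49], [0.05, 2.63], [-2.56, 2.56]. Speed limits (rad/s): [2.57, 2.57, 3.14, 3.14, 3.14, 3.14].

### API

Orientations are given as a 3x3 rotation matrix whose columns are the frame's x, y, z axes.
In Python, from station import bot, kinematics, camera, ticket, spotter gives the robot as it stands. Calls block until the motion is done:
- bot.move_to(position, orientation): joint-space move of the TCP to a pose.
- bot.movel(position, rate=0.15, rotation=None): straight line of the TCP; rotation=None keeps the orientation; rate is the mean speed in m/s.
- bot.movej(angles): joint-space move.
- bot.move_gripper(opening, squeeze=None): finger opening in m; squeeze is the grip in N (None keeps the last); returns when the fingers have stopped.
- bot.pause(seconds).
- kinematics.solve_ik(position, orientation): joint angles nearest the present ones, or None.
- camera(name): name is "scene" or "top"; returns a dict with "frame" (480x640x3 uint8, blue, green, red), "fx", "fy", "cx", "cy" (pixels), "R" (3x3) and "t" (3): a world point X has camera coordinates R X + t. Camera axes: x right, y down, z forward; pixel columns grow to the right and rows downward; lengths in m; the calibration is good to about 2 mm. A picture is of the moment at which its call begins. There is no depth.
A pose or a line that the arm cannot do raises bot.MotionError and nothing moves.
- ticket.sign_off(): hands the job in; it is judged then, once.
Trained networks look in a picture, given as the dict that the camera call returned (one of the last four; its "shot" number tells which), for a name from the list of things; names that differ only in an ending like _2 or _b are one class to them, and where a whole thing is asked for, a point or a joint stands for the part that bears it (a point fixed in the world has none). Each returns a list of dicts, best first, with "p" (0 to 1); they miss things now and then, are a little off and sometimes report something else, mostly with a low value. They report only what shows in the picture. A call takes as long as a camera call.
- spotter.silhouettes(picture, query): "mask" (480x640 bool, what is visible of it) and "uv" ([column, row] in pixels, amid what is visible of it).
Readings, each from a call of its own:
- bot.current_time(): time.
- bot.current_q(): joint angles.
- bot.current_joint_vel(): joint speeds.
- bot.current_joint_efforts(): joint torques, N m.
- bot.current_tool_pos(): TCP position.
- bot.current_tool_rot(): TCP orientation.
- bot.current_wrist_force(): force on the tool from outside, world axes, zero at the start.
- bot.current_moment(): the same for the moment, N m.
- bot.current_opening(): finger opening in m.
- bot.current_grasp_force(): force on a finger pad.
Only numpy, scipy, OpenCV 4.12 (cv2) and the standard library are available. Lean on these libraries where they do the work, as an engineer would, in place of code of your own. Each camera call takes 0.05 s, during which the arm holds its last target. There are 200 camera calls.

### The job

Slide the vial carriage of the dosing stand fully home, so that the vial stands under the pipette's tip. Then press the pipette's plunger slowly down to its first stop and pause there for a second, press on to the firm second stop and hold it there for a second without leaning hard on it, and ease the plunger back up slowly, never letting it snap, until it is fully up. Leave the other things on the bench where they are.

Things in the scene. Friction and masses are not known exactly. Their poses are not given: they have to be found in the camera images.
- stand: Stand fixed to the bench: grey base 120 x 320 x 10 mm (its y -210 to +110 mm), rails along y 22 mm high, column 50 x 30 x 245 mm at y = +88 mm, arm holding a short grey pipette (33 mm diameter, tip 78 mm and barrel top 262 mm above the bench) upright over the origin. Origin on the bench below the pipette's axis; z up; the carriage slides home along the stand's +y.
- carriage (a joint): White carriage (60 mm wide, top 22 mm above the bench) with a glass vial of 26 mm diameter, mouth 72 mm above the bench, sliding between the rails. 0 = fully out (vial 60 mm to -y of the pipette), 0.060 m = fully home against a rigid end stop (vial under the tip). It stays where it is left; about 2 N of friction.
- tab (a point): Upright steel tab on the carriage's outer end, with which it is pushed or pulled: 34 mm wide (stand's x), 8 mm thick (stand's y), 46 mm tall from 22 to 68 mm above the bench. The point is the centre of its top edge, 150 mm to -y of the vial; axes as the stand's.
- plunger: Steel rod with a white round flat thumb cap, 30 mm diameter, 10 mm thick, on the pipette. Origin: centre of the cap's top, 302 mm above the bench when fully up; z up. Sprung upward: 1.5 N to start, under 3 N before the first stop, which is met 6 to 20 mm down (unseen volume setting) and yields only above 7.5 N. The second, rigid stop is 4 mm lower. Must not move faster than 0.12 m/s.
- stop (a joint): How far the sprung first-stop sleeve inside the pipette is pressed beyond the first stop: 0 = not passed, 0.004 m = at the second stop. With the plunger spring it takes about 7.5 to 8 N on the cap to start it and 13.5 to 14.5 N to reach 0.004. More than 22 N on the cap damages the pipette.
- tip_box: Bystander: orange box of pipette tips with clear lid, 85 x 120 x 64 mm. Origin under its centre.
- lying_pipette: Bystander: hand pipette lying on the bench, about 230 mm long, 50 mm wide at its finger rest, 32 mm high. Origin under its grip, long axis x.
- ribbed_jar: Bystander: grey jar, 72 mm diameter, 70 mm high. Origin under its centre.
- tube_rack: Bystander: blue rack of small tubes, 60 x 120 x 45 mm. Origin under its centre.
- bottle: Bystander: amber bottle, 60 mm diameter, 130 mm high. Origin under its centre.
- beaker: Bystander: small glass beaker, 60 mm diameter, 75 mm high. Origin under its centre.

How it is judged:
On the way, in this order (a step that is already met when the one before it is completed fails the run):
1. the carriage is slid home (within 3 mm) (value of joint carriage above 0.057 m), for 0.2 s.
2. the plunger rests on the first stop without passing it: pressed with 4 to 9 N (value of joint carriage above 0.057 m and distance of plunger from where it was at the start of the episode above 0.006 m and contact force between plunger and the fingers between 4 and 9 N and value of joint stop below 0.001 m), for 0.8 s.
3. the plunger is held at the second stop (within 0.7 mm) (value of joint carriage above 0.057 m and value of joint stop above 0.0033 m), for 0.4 s.
At the end, for the whole second after the job is handed in: The carriage is home within 3 mm, the plunger is fully up again within 1.5 mm and untouched (value of joint carriage above 0.057 m and distance of plunger from where it was at the start of the episode below 0.0015 m and value of joint stop below 0.001 m and contact force between plunger and the fingers below 0.2 N).
It fails at once if the plunger is pressed with more than 22 N (contact force between plunger and the fingers above 22 N).
It fails at once if the plunger is slammed down or snaps back: it moves faster than 0.12 m/s (linear speed of plunger above 0.12 m/s).
It fails at once if a bystander is shifted by more than 20 mm (distance of any of tip_box, lying_pipette, ribbed_jar, tube_rack, bottle, beaker from where it was at the start of the episode above 0.02 m).
It also fails if it takes over 61 s, if anything falls off the work surface, if the arm or the gripper's body presses on something with over 40 N, if the wrist force passes 120 N, or if a joint passes its speed limit or range.

## Working session

There is one attempt and no reset: what is moved stays moved. The work goes in short steps, each a Python script; the robot and the scene stay as the last script left them, time stands still between calls to the robot, and variables do not carry over. Pictures are saved under pics/ and viewed, at most 10 in all, crops included, and the job is handed in when it is done.

```bash
mkdir -p pics; python3 - <<'E'
from station import bot,camera,spotter
import cv2
for n in ("scene","top"):
    p=camera(n); cv2.imwrite(f"pics/{n}0.png",p["frame"])
    print(n,p["fx"],p["fy"],p["cx"],p["cy"],p["R"],p["t"])
    for q in ("stand","carriage","tab","plunger","tip_box","lying_pipette","ribbed_jar","tube_rack","bottle","beaker"):
        r=spotter.silhouettes(p,q)
        print(q,[(round(d["p"],2),d["uv"],int(d["mask"].sum())) for d in r[:2]])
print(bot.finger_overhang,bot.current_time(),bot.current_tool_rot(),bot.current_opening())
E
```

```text
scene 604.5279609869042 604.5279609869042 316.2062817962762 248.93427506879772 [[ 0.60984856  0.79246984 -0.00873423]
 [ 0.62128892 -0.48489959 -0.61552617]
 [-0.49202115  0.36995127 -0.78806805]] [-0.3496492  -0.23164723  1.9216514 ]
stand [(0.87, [342.5, 266.4], 6285)]
carriage [(0.6, [315.6, 297.6], 1556)]
tab [(0.72, [316.7, 299.4], 1498)]
plunger []
tip_box [(0.59, [167.7, 332.1], 1975)]
lying_pipette [(0.74, [197.7, 391.7], 925)]
ribbed_jar [(0.79, [391.0, 269.7], 719)]
tube_rack [(0.62, [319.7, 239.5], 802)]
bottle [(0.77, [447.7, 243.2], 785)]
beaker [(0.84, [405.7, 213.9], 528)]
top 468.591990645828 468.591990645828 315.05914824149323 241.93029587873738 [[ 0.00530572 -0.99997783 -0.00402261]
 [-0.98107467 -0.00442672 -0.19357917]
 [ 0.19355707  0.00497355 -0.98107641]] [0.00179705 0.60719706 1.11399352]
stand [(0.59, [290.5, 259.2], 6210)]
carriage [(0.86, [320.5, 246.9], 1862), (0.74, [468.7, 308.6], 1962)]
tab [(0.75, [321.7, 252.5], 1772)]
plunger [(0.64, [263.1, 248.4], 143), (0.48, [469.7, 310.6], 1935)]
tip_box [(0.84, [467.4, 310.9], 1906)]
lying_pipette [(0.77, [473.3, 238.6], 856), (0.7, [326.6, 251.9], 1808)]
ribbed_jar [(0.87, [242.6, 228.5], 703)]
tube_rack [(0.59, [266.3, 318.2], 1217)]
bottle [(0.82, [177.5, 209.3], 671)]
beaker [(0.97, [167.4, 272.2], 605)]
0.0726 1.1 [[ 9.06526287e-01  4.22149369e-01  2.46026392e-05]
 [ 4.22149369e-01 -9.06526284e-01 -8.04171489e-05]
 [-1.16451096e-05  8.32862480e-05 -9.99999996e-01]] 0.08537289615914512
```

View pics/scene0.png

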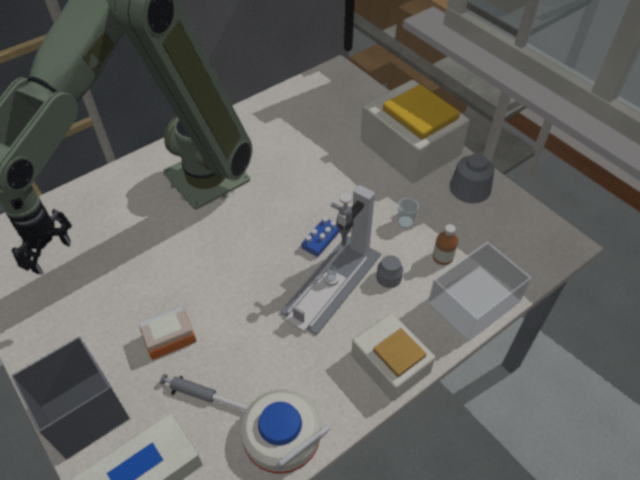

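View pics/top0.png

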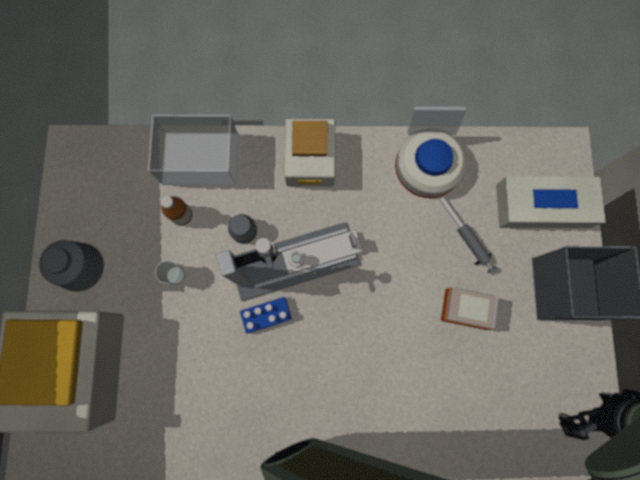

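The stand is in the middle of the table: column at top-view (228,262), cap near (263,247), vial (296,258), tab near (354,242), with the jar and blue rack on either side. I'll zoom in for accurate points.

```bash
python3 - <<'E'
import cv2
a=cv2.imread("pics/top0.png")[205:325,210:370]; cv2.imwrite("pics/tc.png",cv2.resize(a,None,fx=5,fy=5,interpolation=cv2.INTER_CUBIC))
a=cv2.imread("pics/scene0.png")[180:335,275:405]; cv2.imwrite("pics/sc.png",cv2.resize(a,None,fx=3.85,fy=3.85,interpolation=cv2.INTER_CUBIC))
E
```

```text
(no output)
```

View pics/tc.png

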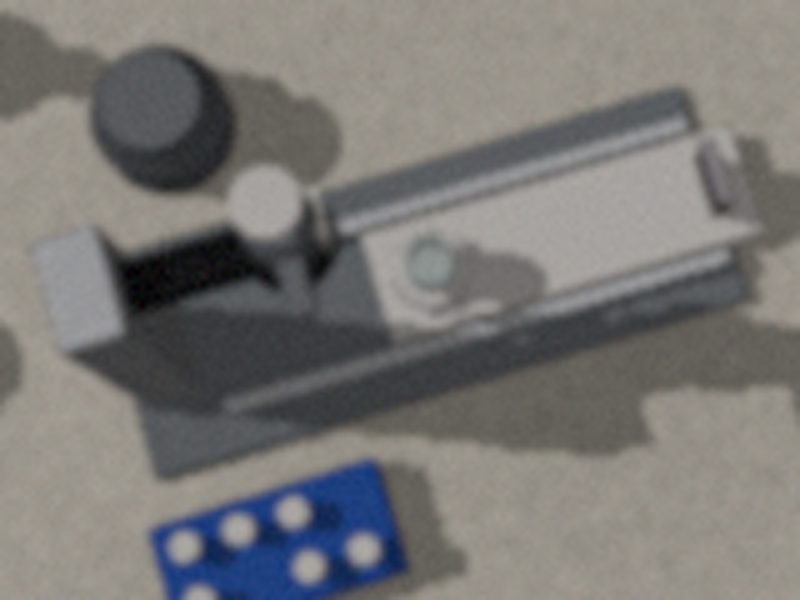

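View pics/sc.png

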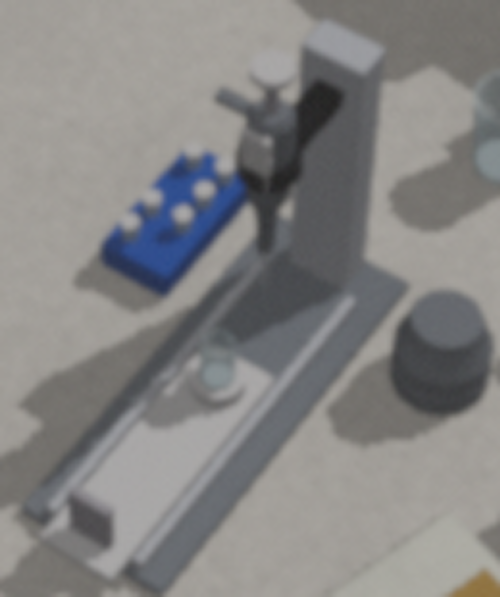

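```bash
cat > fit.py <<'E'
import numpy as np
from scipy.optimize import least_squares
from station import camera
P={n:camera(n) for n in("top","scene")}
# (view, u,v in crop, x,y,z, moves with carriage)
D=[("top",685,88,60,-210,10,0),("top",745,297,-60,-210,10,0),("top",160,475,-60,110,10,0),("top",266,202,0,0,302,0),("top",432,257,0,-60,72,1),
("scene",25,505,-60,-210,10,0),("scene",152,577,60,-210,10,0),("scene",406,284,60,110,10,0),("scene",272,70,0,0,302,0),("scene",220,347,0,-60,72,1),("scene",92,503,0,-210,68,1)]
def proj(n,X):
    p=P[n]; c=p["R"]@X+p["t"]; return np.array([p["fx"]*c[0]/c[2]+p["cx"],p["fy"]*c[1]/c[2]+p["cy"]])
def res(s,full=False):
    x,y,a,q=s; o=[]
    for n,u,v,X,Y,Z,m in D:
        Y=Y/1e3+m*q; X=X/1e3
        w=np.array([x+np.cos(a)*X-np.sin(a)*Y,y+np.sin(a)*X+np.cos(a)*Y,Z/1e3])
        k,o0=(5,(210,205)) if n=="top" else (3.85,(275,180))
        o.append(proj(n,w)-((np.array([u,v])+.5)/k-.5+o0))
    return np.array(o) if full else np.ravel(o)
s=least_squares(res,[.38,.1,.28,0],loss="soft_l1").x
print(s,np.round(res(s,True),2))
E
python3 fit.py
```

```text
[0.55412532 0.10620622 0.29801262 0.00313267] [[-0.31 -1.08]
 [ 1.66  0.32]
 [-0.85  0.65]
 [ 0.27 -0.73]
 [-0.15 -0.67]
 [-2.02  0.02]
 [ 2.03  4.12]
 [ 1.37 -0.58]
 [ 0.03 -0.88]
 [-0.89 -0.64]
 [-1.19 -1.  ]]
```

```bash
cat > h.py <<'E'
import numpy as np
from station import bot,kinematics,camera,ticket,spotter
S=np.array([.5541,.1062]); A=.295
ex=np.array([np.cos(A),np.sin(A)]); ey=np.array([-np.sin(A),np.cos(A)])
R=np.array([[ey[0],ex[0],0],[ey[1],ex[1],0],[0,0,-1.]])
L=bot.finger_overhang
def W(x,y,tip): return np.r_[S+x*ex+y*ey,tip+L]   # stand xy, fingertip height
def F(): return np.array(bot.current_wrist_force())
E
python3 - <<'E'
from h import *
bot.move_gripper(0)
bot.move_to(W(0,-.25,.2),R)
bot.movel(W(0,-.25,.035),rate=.2)
f0=F(); print("t",bot.current_time(),"f0",f0,bot.current_q())
bot.movel(W(0,-.215,.035),rate=.1); print(F()-f0)
y=-.215
while y<-.15:
    y+=.003 if y<-.178 else .001
    bot.movel(W(0,y,.035),rate=.05)
    f=(F()-f0)[:2]; print(round(y,4),np.round([f@ex,f@ey],2),end=" ")
    if f@ey<-10: break
print(bot.current_time())
import cv2; p=camera("top"); cv2.imwrite("pics/top1.png",cv2.resize(p["frame"][205:325,210:370],None,fx=4,fy=4,interpolation=cv2.INTER_CUBIC))
E
```

```text
t 4.9167 f0 [ 0.11990557  0.0641675  -0.11178284] [-2.27432996e-01  5.89242298e-01  1.64879603e+00 -1.69074976e-05
  9.01197987e-01 -5.22051374e-01]
[-0.13675443 -0.52077799  0.37380193]
-0.212 [-0.22  0.32] -0.209 [-0.37 -0.8 ] -0.206 [-0.54 -1.1 ] -0.203 [-0.65 -0.33] -0.2 [-0.12 -0.21] -0.197 [-0.14 -0.89] -0.194 [ 0.05 -0.69] -0.191 [ 0.13 -0.58] -0.188 [-0.15 -0.95] -0.185 [-0.57 -0.49] -0.182 [-0.67 -0.61] -0.179 [-0.74 -0.3 ] -0.176 [-0.82  0.01] -0.175 [-1.39 -1.62] -0.174 [-0.91 -2.35] -0.173 [-0.15 -1.41] -0.172 [-0.61 -1.32] -0.171 [-0.05 -2.01] -0.17 [-1.55 -0.93] -0.169 [-0.64 -1.38] -0.168 [-0.2  -1.53] -0.167 [-1.31 -2.45] -0.166 [-1.13 -1.37] -0.165 [-1.99 -1.71] -0.164 [-1.62 -1.66] -0.163 [-1.78 -5.82] -0.162 [-2.24 -9.33] -0.161 [ -2.75 -12.04] 12.4167
```

```bash
python3 - <<'E'
from h import *
import cv2
bot.movel(W(0,-.19,.035),rate=.1)
bot.movel(W(0,-.19,.34),rate=.3)
p=camera("top"); a=cv2.resize(p["frame"][195:325,200:360],None,fx=4,fy=4,interpolation=cv2.INTER_CUBIC)
bot.movel(W(0,0,.325),rate=.2)
q=camera("scene"); b=cv2.resize(q["frame"][160:335,270:410],None,fx=3,fy=3,interpolation=cv2.INTER_CUBIC)
a=cv2.copyMakeBorder(a,0,max(0,len(b)-len(a)),0,0,0); b=cv2.copyMakeBorder(b,0,max(0,len(a)-len(b)),0,0,0)
o=np.hstack([a,b]); print(o.shape); cv2.imwrite("pics/m.png",cv2.resize(o,None,fx=.75,fy=.75))
print(bot.current_time(),F(),bot.current_tool_pos()-W(0,0,.325))
E
```

```text
(525, 1060, 3)
15.275 [-0.0146279   0.37678244  0.28762455] [ 3.21410125e-04 -8.51626981e-04 -2.35710290e-05]
```

View pics/m.png

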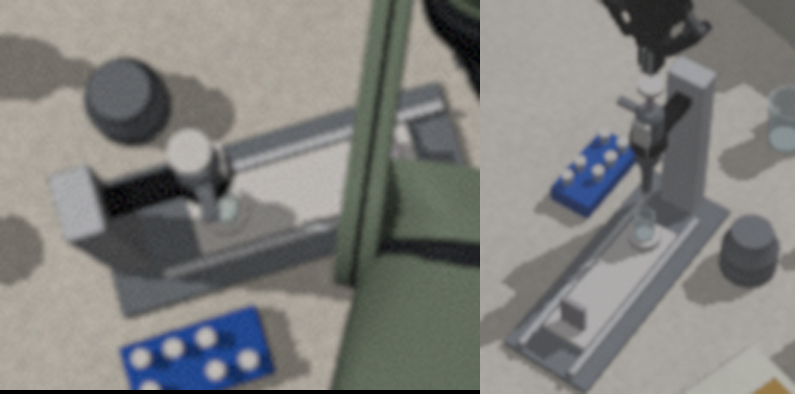

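The carriage is home: the vial, at right-panel (645,225), is under the tip, and the fingertips at (650,70) are centred above the cap at (650,85). Next is the press.

```bash
cat > press.py <<'E'
from h import *
def fz(n=5):
    v=[]
    for _ in range(n): v.append(F()[2]); bot.pause(.01)
    return float(np.mean(v))
b=fz(15); z=.325; log=[]
def go(d,rate=.02,n=4):
    global z
    z+=d; bot.movel(W(0,0,z),rate=rate); f=fz(n)-b; log.append((round(z*1e3,1),round(f,1))); return f
E
python3 - <<'E'
import press
from press import *
go(-.015)
while go(-.001)<.9 and press.z>.292: pass
c=press.z; print("contact",c,log)
if c>.292:
    while press.z>c-.0045: go(-.001)
    f=0
    while f<4.3 and press.z>c-.023: f=go(-.0005)
    for _ in range(8):
        f=fz(10)-b
        if 5.2<f<7: break
        go(.0002 if f>7 else -.0002)
    print("stop1",press.z,f,fz(10)-b)
print(log,b,bot.current_time())
E
```

```text
contact 0.301 [(310.0, -0.1), (309.0, -0.1), (308.0, -0.6), (307.0, 0.2), (306.0, -0.8), (305.0, -0.0), (304.0, -0.4), (303.0, -0.8), (302.0, 0.4), (301.0, 0.9)]
stop1 0.2933 5.679207805122074 5.5986293597881325
[(310.0, -0.1), (309.0, -0.1), (308.0, -0.6), (307.0, 0.2), (306.0, -0.8), (305.0, -0.0), (304.0, -0.4), (303.0, -0.8), (302.0, 0.4), (301.0, 0.9), (300.0, 1.0), (299.0, 1.4), (298.0, 1.4), (297.0, 1.4), (296.0, 1.6), (295.5, 0.9), (295.0, 1.3), (294.5, 1.4), (294.0, 2.2), (293.5, 4.6), (293.3, 5.6)] 0.2789040703515201 22.25
```

```bash
python3 - <<'E'
import press
from press import *
B=.0 ; press.b=b=press.b*0+.279   # free-air bias from before contact
press.z=.2933
h=[]
for _ in range(15): bot.pause(.09); h.append(F()[2]-b)
print("hold1",np.mean(h),np.std(h))
f=0
while f<15.8 and press.z>.2855: f=go(-.0004,n=6)
f2=fz(15)-b
if f2<15.5: go(-.0002,n=6)
h=[]
for _ in range(12): bot.pause(.09); h.append(F()[2]-b)
print(log,"hold2",np.mean(h),np.std(h),bot.current_time())
E
```

```text
hold1 5.478761480408095 0.45852239495093644
[(292.9, 6.3), (292.5, 6.9), (292.1, 7.6), (291.7, 7.9), (291.3, 8.5), (290.9, 9.2), (290.5, 9.2), (290.1, 9.5), (289.7, 10.0), (289.3, 10.4), (288.9, 10.7), (288.5, 11.4), (288.1, 11.9), (287.7, 12.3), (287.3, 12.7), (286.9, 13.5), (286.5, 14.7), (286.1, 16.3)] hold2 16.331480402130893 0.4624097940708693 30.375
```

Both stops show clearly in the force readings. Now I'll ease the plunger up and check it before signing off.

```bash
python3 - <<'E'
from h import *
import cv2
for z in np.arange(.2855,.3065,.001)+.001: bot.movel(W(0,0,z),rate=.015)
print(bot.current_time(),F())
bot.movel(W(0,0,.335),rate=.05)
bot.pause(.3); print(F())
q=camera("scene"); cv2.imwrite("pics/end.png",cv2.resize(q["frame"][160:335,270:410],None,fx=3,fy=3,interpolation=cv2.INTER_CUBIC)); print(bot.current_time())
E
```

```text
35.875 [ 0.16869469  0.00396122 -0.4395257 ]
[-0.10316428 -0.3387592   0.05429601]
36.925
```

View pics/end.png

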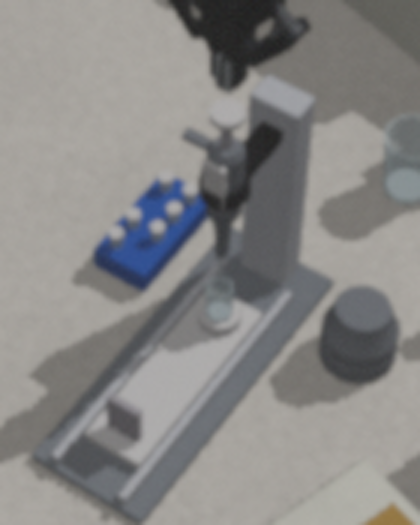

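The cap at (230,110) is fully up and clear of the fingers, and the vial at (220,300) is under the tip. The rack and jar haven't moved.

```bash
python3 -c "
from station import ticket
print(ticket.sign_off())"
```

```text
the job is handed in; nothing more can be done
None
```

I handed the job in at about 37 s: the carriage is home, the plunger was held at the first stop (about 5.5 N) and the second stop (about 16 N), then eased fully up; the sign-off returned no verdict.

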